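# Stand the brass spindle on the inspection plate

### The arm

A 7-joint arm with a two-finger parallel gripper is mounted at the origin on a cart in front of the work surface, level with it; the furniture and walls round the work are solid. World frame = base frame: x ahead of the robot, y to its left, z up, the work surface at z = 0. Lengths are in m, angles in rad, forces in N, time in s.
With the tool pointing down it reaches from about 0.425 to 0.875 m from the base axis. Payload 4.7 kg.
Tool frame: the origin (TCP) lies at the very end of the fingers, on their centre line; the grasp point (between the pads) lies 19 mm behind it; x points along the fingers, y is the direction in which the jaws open and shut, and the axes are right-handed (so a half turn about x gives the same grasp; the last joint's range is limited). The gripper opens to 87 mm and grips with 3 to 60 N. Pads are 19 mm wide; open, the fingers measure 117 mm over their backs; the gripper's body (75 mm by 190 mm) begins 51 mm behind the grasp point.
Start: joints at [1.196, 0.321, -0.07, 1.45, 0.023, 1.371, -0.057], TCP at [0.246, -0.602, 0.195] pointing down, gripper open.
Joint ranges: [-2.86, 2.86], [-0.3, 2.09], [-1.38, 1.24], [0.06, 2.45], [-1.56, 4.7], [0.09, 2.05], [-2.69, 2.69]. Speed limits (rad/s): [2.57, 2.57, 3.14, 3.14, 3.14, 3.14, 3.14].

### API

Orientations are given as a rotation vector (axis times angle).
In Python, from bench import ctrl gives the robot as it stands.
- The arm moves only by the tool step_arm, never from a script. Its argument "increments" is one flat list of numbers, 6 for each row, row after row: the shift along the tool's x, y, z in cm, then the turn, a rotation vector about the tool's x, y, z in rad. In form: [tx, ty, tz, ax, ay, az, tx, ty, tz, ax, ay, az, ...]. A call has 1 to 12 rows; each row shifts and turns the commanded pose from where the row before left it, along the tool's axes as they then stand; what a row does not reach is not made up. A row lasts 1/8 s, in which the tool goes at most 62.5 mm and 10.7 degrees, less where a joint would pass 70% of its speed; a pose out of reach is approached as far as the arm can. A call with a gripper value outside its range is refused whole. "fingers" is the opening in per cent of the stroke, from 0 (shut) to 100 (fully open), set as the call begins (left out, the last holds). The fingers move at their own pace and stop on an object; "force" is the grip in N (left out, the last holds). Time passes only in rows, so rows that do not move let the fingers close. It gives the time, the measured TCP pose, the force and the opening at its end, in the units of the state.
- ctrl.get_state(): the state, without advancing time (a new reading comes with each control period).
- ctrl.get_image(name): name is "side" or "top"; returns the picture (480x640x3 uint8, red, green, blue); there is no depth.
- ctrl.camera_params(name): a dict with "vertical_fov" (degrees; the focal length in pixels is half the picture's height over the tangent of half this angle, whatever the lens; pixels are square), "cx", "cy" (the principal point, pixels), "k1" (the pictures are not rectified: a ray, as slopes to the right and down, at radius r is drawn at 1 + k1 r^2 times it, then the intrinsics apply), "R" (3x3) and "t" (3): a world point X has camera coordinates R X + t. Camera axes: x right, y down, z forward; pixel columns grow to the right and rows downward; lengths in m; the calibration is good to about 2 mm. A picture is of the moment at which its call begins. camera_params takes no time and is no camera call.
- ctrl.close_job(): hands the job in, once; it reports no verdict.
Trained networks look in the newest picture that a camera, given by its name, has taken for a name from the list of things; names that differ only in an ending like _2 or _b are one class to them, and where a whole thing is asked for, a point or a joint stands for the part that bears it (a point fixed in the world has none). Each returns a list of dicts, best first, with "score" (0 to 1); they miss things now and then, are a little off and sometimes report something else, mostly with a low value. They report only what shows in the picture. A call takes as long as a camera call. They do not tell look-alikes from the thing itself.
- ctrl.search_frame(camera, name): "xyz" ([x, y, z] in m, in the coordinates of the camera as it stood for that picture, good to about 4 mm: the middle of the surface that is visible of it).
- ctrl.silhouettes(camera, name): "pixels" (480x640 bool, what is visible of it).
- ctrl.spot_point(camera, name): "xyz" ([x, y, z] in m, in the coordinates of the camera as it stood for that picture, good to about 4 mm: a listed point, or the origin of a listed thing).
The state is a dict: "time": time; "joint_positions": joint angles; "qd": joint speeds; "joint_torque": joint torques, N m; "position": TCP position; "tool_rot": TCP orientation; "ft_force": force on the tool from outside, world axes, zero at the start; "torque": the same for the moment, N m; "grip_width": opening from 0.0 (shut) to 1.0 (fully open).
Only numpy, scipy, OpenCV 4.12 (cv2) and the standard library are available. Lean on these libraries where they do the work, as an engineer would, in place of code of your own. Each camera call takes 0.05 s, during which the arm holds its last target.

### The job

Take the brass spindle out of the slanted rack and stand it upright on its wide foot on the aluminium inspection plate, with the foot wholly inside the red ring; set it down rather than drop it, let go and see that it stays standing without wobble. Leave the black spindle where it rests in the rack.

Things in the scene. Friction and masses are not known exactly. Their poses are not given: they have to be found in the camera images.
- brass_spindle_centre (a point): Centre of the loose brass (golden) spindle, 0.22 kg: a round bar 22 mm in diameter, 130 mm long, with a foot flange 34 mm in diameter, 12 mm thick, at its lower end. The point is on the axis, 65 mm from the foot's underside and from the top; z runs along the axis from foot to top. At the start it lies in one of the rack's cradles, leaning 25 degrees from vertical, its top towards the robot.
- brass_spindle_foot (a point): Centre of the underside of the brass spindle's foot; same axes.
- black_spindle_centre (a point): Centre of the black spindle, of the same shape and size, which lies in the rack's other cradle, parallel to the brass one and 150 mm from it; which cradle holds which varies. It stays there; leaning in the rack, the spindles reach 160 mm above the bench, so lift the brass one well over it when passing.
- ring (a point): Centre of the red ring on the top face of the fixed square aluminium inspection plate (130 x 130 x 14 mm, top 14 mm above the bench); the ring measures 64 mm inside, is painted flush, and z points up. The point lies on the plate's top face.
- rack: Fixed grey rack, 120 x 230 mm, 105 mm high without spindles, origin at the centre of its underside, cradles at y = +75 and -75 mm; spindle tops lean to its -x. A V carries each spindle from below 38 to 72 mm from the foot's underside, and the foot sits on a slanted rest; above 72 mm the bar is bare all round to be gripped. Lifted straight up 60 mm or more, it comes free.
There are look-alikes about, which are no part of the job. Of the things shaped like the part that bears brass_spindle_centre, the brass one is meant.

How it is judged:
By the outcome, as a careful person would: the job done as asked, in the order asked, and still so for the second after the job is handed in, with the robot touching nothing.
It also fails if it takes over 48 s, if anything falls off the work surface, if the arm or the gripper's body presses on something with over 40 N, if the wrist force passes 120 N, or if a joint passes its speed limit or range.

## Working session

There is one attempt and no reset: what is moved stays moved. The work goes in short steps, Python scripts to look and compute and a tool call to move; the robot and the scene stay as the last step left them, time stands still between calls to the robot, and variables do not carry over. Pictures are saved under pics/ and viewed, and the job is handed in when it is done.

Besides the shell and the picture viewer there is one more tool, called after "Request:" as name(argument=value, ...) on one line, values as JSON. step_arm: Moves the arm, as the interface text tells. Its arguments: {"type":"object","properties":{"increments":{"type":"array","items":{"type":"number"}},"fingers":{"type":"number"},"force":{"type":"number"}},"required":["increments"]}

```bash
mkdir -p pics; ls; cat > h.py <<'E'
import numpy as np, cv2
from scipy.spatial.transform import Rotation as Ro
from bench import ctrl
def cam(n):
    p=ctrl.camera_params(n); f=240/np.tan(np.radians(p['vertical_fov'])/2)
    return p,f,np.array(p['R']),np.array(p['t'])
def w(n,x):
    p,f,R,t=cam(n); return R.T@(np.array(x)-t)
def proj(n,X):
    p,f,R,t=cam(n); c=R@np.array(X)+t; s=c[:2]/c[2]; s=s*(1+p['k1']*(s@s)); return s*f+[p['cx'],p['cy']]
def ray(n,uv):
    p,f,R,t=cam(n); d=(np.array(uv)-[p['cx'],p['cy']])/f; s=d.copy()
    for _ in range(30): s=d/(1+p['k1']*(s@s))
    return -R.T@t, R.T@np.array([s[0],s[1],1])
def onz(n,uv,z):
    o,d=ray(n,uv); return o+d*(z-o[2])/d[2]
def snap(n,f):
    im=np.array(ctrl.get_image(n)); cv2.imwrite(f'pics/{f}.png',im[:,:,::-1]); return im
E
python3 - <<'E'
from h import *
s=ctrl.get_state(); print({k:np.round(v,3) for k,v in s.items()})
for n in('side','top'):
    snap(n,n+'0'); p=ctrl.camera_params(n); print(n,p['vertical_fov'],p['k1'],np.round(w(n,[0,0,0]),3))
    for nm in('brass_spindle_centre','brass_spindle_foot','black_spindle_centre','ring','rack'):
        print(nm,[(round(r['score'],2),np.round(w(n,r['xyz']),4).tolist()) for r in ctrl.spot_point(n,nm)])
E
```

```text
pics
{'time': np.float64(0.0), 'joint_positions': array([ 1.196,  0.322, -0.07 ,  1.452,  0.023,  1.371, -0.057]), 'qd': array([ 0.001,  0.   , -0.   , -0.001,  0.001,  0.   ,  0.001]), 'joint_torque': array([-1.0000e-03, -4.9129e+01, -4.0500e-01, -3.1253e+01, -6.4000e-02,
        4.4000e-02,  0.0000e+00]), 'position': array([ 0.246, -0.601,  0.194]), 'tool_rot': array([ 2.008,  0.397, -2.009]), 'ft_force': array([ 0.115, -0.787,  0.063]), 'torque': array([-0.105, -0.035, -0.018]), 'grip_width': np.float64(0.998)}
side 42.26965711322517 0.04280760743083132 [0.268 0.81  0.742]
brass_spindle_centre [(0.93, [0.6622, 0.0257, 0.0107]), (0.68, [0.631, 0.1932, 0.102])]
brass_spindle_foot [(0.95, [0.6186, 0.0754, 0.0195]), (0.65, [0.657, 0.2045, 0.0381])]
black_spindle_centre [(0.57, [0.5778, 0.3332, 0.0923])]
ring [(0.82, [0.5688, -0.1454, 0.0135])]
rack [(0.78, [0.5957, 0.2585, -0.0022])]
top 51.964934150691924 -0.04428616807071915 [0.446 0.08  1.078]
brass_spindle_centre [(0.88, [0.6597, 0.0227, 0.0128]), (0.86, [0.6319, 0.1931, 0.0926])]
brass_spindle_foot [(0.87, [0.6612, 0.2021, 0.0375]), (0.68, [0.6178, 0.0754, 0.0177])]
black_spindle_centre [(0.7, [0.5786, 0.3272, 0.0968])]
ring [(0.83, [0.5674, -0.1417, 0.0187])]
rack [(0.94, [0.5984, 0.2588, 0.0052])]
```

View pics/side0.png

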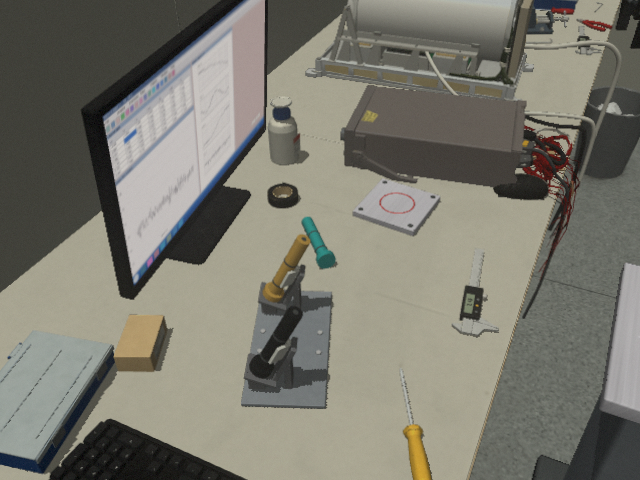

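View pics/top0.png

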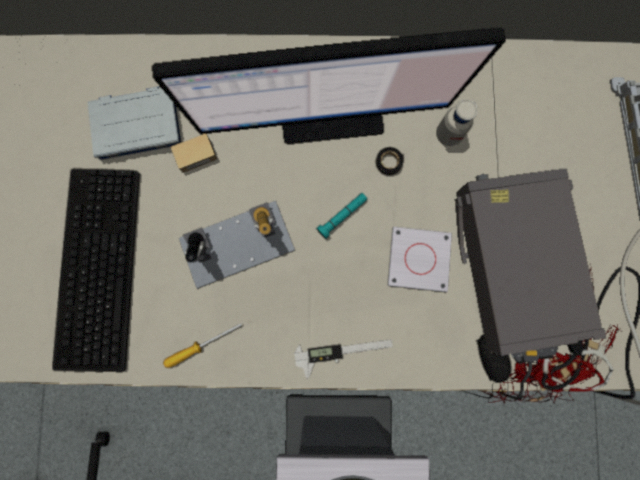

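The side view shows the brass spindle at (288,265), the black one at (275,340), the teal look-alike at (318,242) and the ring at (397,203). The top view has brass at (263,220), black at (197,247) and the ring at (420,258). The low-lying first detection (z≈0.011) is the teal part; brass is the one at z≈0.097. Next I refine the brass pose with silhouettes.

```bash
cat >> h.py <<'E'
def axes(yaw,tilt=np.radians(25)):
    c,s=np.cos(yaw),np.sin(yaw)
    a=np.array([-np.sin(tilt)*c,-np.sin(tilt)*s,np.cos(tilt)]); y=np.array([-s,c,0]); return a,y,np.cross(y,a)
def outline(n,foot,a,y,x,lo,hi,r):
    th=np.linspace(0,2*np.pi,40)
    P=[proj(n,foot+a*h+r*(np.cos(t)*x+np.sin(t)*y)) for h in (lo,hi) for t in th]
    return cv2.convexHull(np.array(P,np.float32))
def model(n,foot,a,y,x,lo0=0.0,ss=8):
    m=np.zeros((480*ss,640*ss),np.uint8) if ss>1 else np.zeros((480,640),np.uint8)
    for lo,hi,r in((0,.012,.017),(.012,.13,.011)):
        if hi<=lo0: continue
        cv2.fillConvexPoly(m,np.int32((outline(n,foot,a,y,x,max(lo,lo0),hi,r)+.5)*ss),1)
    return m
E
python3 - <<'E'
from h import *
from scipy.optimize import minimize
masks={}
for n in('side','top'):
    img=snap(n,n+'1'); best=None
    for r in ctrl.silhouettes(n,'brass_spindle_centre'):
        m=np.array(r['pixels']); v,u=np.nonzero(m); print(n,r['score'],m.sum(),u.mean(),v.mean(),img[m].mean(0))
        c=proj(n,[.6315,.193,.1])
        if np.hypot(u.mean()-c[0],v.mean()-c[1])<30 and best is None: best=m
    masks[n]=best
    rk=[r for r in ctrl.silhouettes(n,'rack')]
    for r in rk:
        m=np.array(r['pixels']).astype(np.uint8); print('rack',r['score'],m.sum())
np.savez('m.npz',**{k:v for k,v in masks.items()})
S={}
# crop-based soft IoU; pixels belonging to below-72mm portion weighted via ignore zone
def cost(p):
    a,y,x=axes(p[3]); foot=p[:3]; tot=0
    for n in masks:
        full=cv2.resize(model(n,foot,a,y,x,0.0,4).astype(np.float32),(640,480),interpolation=cv2.INTER_AREA)
        up=cv2.resize(model(n,foot,a,y,x,0.072,4).astype(np.float32),(640,480),interpolation=cv2.INTER_AREA)
        m=masks[n].astype(np.float32)
        tot+=(m*(1-full)).sum()+(up*(1-m)).sum()+0.15*((1-m)*np.clip(full-up,0,1)).sum()
    d=np.array(p[:3])-[.659,.203,.038]
    return tot+ (d@d)/(.004**2)*2
best=minimize(cost,[.659,.203,.038,np.radians(21)],method='Nelder-Mead',options=dict(initial_simplex=np.array([[.659,.203,.038,.37],[.664,.203,.038,.37],[.659,.208,.038,.37],[.659,.203,.043,.37],[.659,.203,.038,.45]]),maxiter=150,xatol=1e-4,fatol=.05))
p=best.x; a,y,x=axes(p[3]); print(p,np.degrees(p[3]),best.fun,'centre',p[:3]+a*.065)
for n in masks:
    im=cv2.imread(f'pics/{n}1.png'); u,v=proj(n,p[:3]+a*.065).astype(int)
    cr=cv2.resize(im[v-40:v+40,u-50:u+50],None,fx=8,fy=8,interpolation=cv2.INTER_NEAREST)
    for lo,hi,r in((0,.012,.017),(.012,.13,.011)):
        o=(outline(n,p[:3],a,y,x,lo,hi,r)+.5-[u-50,v-40])*8
        cv2.polylines(cr,[np.int32(o)],True,(0,0,255),1)
    cv2.imwrite(f'pics/fit_{n}.png',cr)
im=cv2.imread('pics/top1.png')
E
```

```text
side 0.74 1122 286.06595365418895 268.2174688057041 [118.44474153  99.21212121  59.78698752]
side 0.69 716 318.268156424581 244.70251396648044 [ 50.95670391 109.2150838  101.81005587]
side 0.23 8280 291.12451690821257 349.11618357487924 [95.17403382 97.6455314  96.31147343]
rack 0.85 8278
top 0.58 331 262.5105740181269 219.4652567975831 [115.17824773  92.67371601  49.79456193]
top 0.56 594 341.25252525252523 215.81986531986533 [ 40.13804714 109.9983165  105.57744108]
rack 0.95 5168Traceback (most recent call last):
  File "<stdin>", line 26, in <module>
    res = _minimize_neldermead(fun, x0, args, callback, bounds=bounds,
                               **options)
    fxe = func(xe)
    fx = function(np.copy(x), *(wrapper_args + args))
  File "<stdin>", line 20, in cost
  File "h.py", line 30, in model
    cv2.fillConvexPoly(m,np.int32((outline(n,foot,a,y,x,max(lo,lo0),hi,r)+.5)*ss),1)
                                   ~~~~~~~^^^^^^^^^^^^^^^^^^^^^^^^^^^^^^^
  File "h.py", line 24, in outline
    P=[proj(n,foot+a*h+r*(np.cos(t)*x+np.sin(t)*y)) for h in (lo,hi) for t in th]
       ~~~~^^^^^^^^^^^^^^^^^^^^^^^^^^^^^^^^^^^^^^^^
  File "h.py", line 10, in proj
    p,f,R,t=cam(n); c=R@np.array(X)+t; s=c[:2]/c[2]; s=s*(1+p['k1']*(s@s)); return s*f+[p['cx'],p['cy']]
            ~~~^^^
  File "h.py", line 5, in cam
    p=ctrl.camera_params(n); f=240/np.tan(np.radians(p['vertical_fov'])/2)
ValueError: time passes only in moves, steps and waits
```

```bash
python3 - <<'E'
s=open('h.py').read()
s=s.replace("def cam(n):\n    p=ctrl","_C={}\ndef cam(n):\n    if n in _C: return _C[n]\n    p=ctrl").replace("    return p,f,np.array(p['R']),np.array(p['t'])","    _C[n]=p,f,np.array(p['R']),np.array(p['t']); return _C[n]")
open('h.py','w').write(s)
E
python3 - <<'E'
from h import *
from scipy.optimize import minimize
masks=dict(np.load('m.npz'))
def cost(p):
    a,y,x=axes(p[3]); foot=p[:3]; tot=0
    for n in masks:
        full=cv2.resize(model(n,foot,a,y,x,0.0,4).astype(np.float32),(640,480),interpolation=cv2.INTER_AREA)
        up=cv2.resize(model(n,foot,a,y,x,0.072,4).astype(np.float32),(640,480),interpolation=cv2.INTER_AREA)
        m=masks[n].astype(np.float32)
        tot+=(m*(1-full)).sum()+(up*(1-m)).sum()+0.15*((1-m)*np.clip(full-up,0,1)).sum()
    d=np.array(p[:3])-[.659,.203,.038]
    return tot+ (d@d)/(.004**2)*2
best=minimize(cost,[.659,.203,.038,.37],method='Nelder-Mead',options=dict(initial_simplex=np.array([[.659,.203,.038,.37],[.664,.203,.038,.37],[.659,.208,.038,.37],[.659,.203,.043,.37],[.659,.203,.038,.45]]),maxiter=150,xatol=1e-4,fatol=.05))
p=best.x; a,y,x=axes(p[3]); print(p,np.degrees(p[3]),best.fun,'centre',p[:3]+a*.065)
for n in masks:
    im=cv2.imread(f'pics/{n}1.png'); u,v=proj(n,p[:3]+a*.065).astype(int)
    cr=cv2.resize(im[v-40:v+40,u-50:u+50],None,fx=6,fy=6,interpolation=cv2.INTER_NEAREST)
    for lo,hi,r in((0,.012,.017),(.012,.13,.011)):
        o=(outline(n,p[:3],a,y,x,lo,hi,r)+.5-[u-50,v-40])*6
        cv2.polylines(cr,[np.int32(o)],True,(0,0,255),1)
    cv2.imwrite(f'pics/fit_{n}.png',cr)
cv2.imwrite('pics/fit.png',np.hstack([cv2.resize(cv2.imread(f'pics/fit_{n}.png'),(400,320)) for n in masks]))
# ring by redness, top
for n in('side','top'):
    im=cv2.imread(f'pics/{n}1.png').astype(int); red=(im[:,:,2]-np.maximum(im[:,:,1],im[:,:,0])>25)
    u,v=proj(n,[.568,-.144,.014]); V,U=np.nonzero(red); k=np.hypot(U-u,V-v)<28
    P=np.array([onz(n,(a_,b_),.014)[:2] for a_,b_ in zip(U[k],V[k])])
    print(n,len(P),cv2.minEnclosingCircle(P.astype(np.float32)*1000))
# rack bottom yaw? plate
print(np.round(Ro.from_rotvec(ctrl.get_state()['tool_rot']).as_matrix(),3))
E
```

```text
[0.65791894 0.20112668 0.03495186 0.39113496] 22.41038215229731 90.67426615024272 centre [0.63252338 0.19065401 0.09386187]
side 164 ((568.0635986328125, -144.7344970703125), 36.300209045410156)
top 167 ((569.1715087890625, -144.4447784423828), 35.32415008544922)
[[-0.     0.379 -0.925]
 [-0.    -0.925 -0.379]
 [-1.     0.     0.   ]]
```

View pics/fit.png

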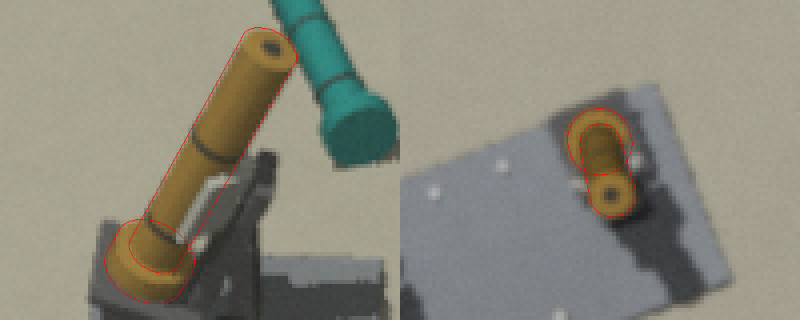

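The overlay fits: in the side crop the spindle bar and foot lie within a pixel or so of the outline, and in the top crop they match. Heights and lean agree with the given sizes, and both cameras put the ring at about (0.5685, -0.1445). The tool's yaw already matches the rack. I lift and travel high.

Request:
step_arm(increments=[-4, 0, 0, 0, 0, 0, -4, 0, 0, 0, 0, 0, -4, 0, 0, 0, 0, 0, 0, -3.2, -3.2, 0, 0, 0, 0, -3.2, -3.2, 0, 0, 0, 0, -3.2, -3.2, 0, 0, 0, 0, -3.2, -3.2, 0, 0, 0, 0, -3.2, -3.2, 0, 0, 0, 0, -3.2, -3.2, 0, 0, 0, 0, -3.2, -3.2, 0, 0, 0, 0, -3.2, -3.2, 0, 0, 0, 0, -3.2, -3.2, 0, 0, 0], fingers=100, force=25)

```text
time: 2.4
position: [0.4041, -0.2243, 0.3155]
tool_rot: [2.008, 0.394, -2.008]
ft_force: [1.0, -0.1, 0.7]
grip_width: 1.002
```

Request:
step_arm(increments=[0, -3.2, -3.2, 0, 0, 0, 0, -3.2, -3.2, 0, 0, 0, 0, -3.2, -3.2, 0, 0, 0, 0, -3.2, -3.2, 0, 0, 0, 0, -3.2, -3.2, 0, 0, 0, 0, -3.2, -3.2, 0, 0, 0, 0, -3.2, -3.2, 0, 0, 0, 0, 0, 0, 0, 0.146, 0, 0, 0, 0, 0, 0.145, 0, 0, 0, 0, 0, 0.145, 0, 0, 0, 0, 0, 0, 0])

```text
time: 3.78
position: [0.5254, 0.0661, 0.3168]
tool_rot: [2.358, 0.452, -1.644]
ft_force: [-0.5, 0.7, 0.0]
grip_width: 1.001
```

```bash
cat >> h.py <<'E'
FOOT=np.array([.6585,.2015,.036]); YAW=np.radians(22.3)
def go(h):
    a,y,x=axes(YAW); Rt=np.column_stack([-a,-y,np.cross(-a,-y)]); delta(FOOT+a*h,Rt)
def delta(T,Rt):
    s=ctrl.get_state(); R=Ro.from_rotvec(s['tool_rot']).as_matrix()
    print('t',s['time'],'pos',np.round(s['position'],4),'F',np.round(s['ft_force'],1),'grip',s['grip_width'],'q',np.round(s['joint_positions'],2))
    print('cm',np.round(R.T@(T-s['position'])*100,2),'rot',np.round(Ro.from_matrix(R.T@Rt).as_rotvec(),4))
E
python3 -c "
from h import *
go(.2)"
```

```text
t 3.775 pos [0.5254 0.0661 0.3168] F [-0.5  0.7  0. ] grip 1.0012138658066685 q [ 0.44 -0.26 -0.44  1.83 -0.24  1.22 -1.14]
cm [12.35 -7.61 -5.06] rot [ 0.0042  0.0858 -0.0124]
```

Request:
step_arm(increments=[1, -2.5, -1.7, 0, 0.043, -0.006, 1, -2.5, -1.7, 0, 0.043, -0.006, 1, -2.6, -1.7, 0, 0, 0, 0, 0, 0, 0, 0, 0, 0, 0, 0, 0, 0, 0])

```text
time: 4.4
position: [0.552, 0.1577, 0.3074]
tool_rot: [2.436, 0.482, -1.555]
ft_force: [-0.3, -0.6, 0.4]
grip_width: 1.002
```

```bash
python3 -c "
from h import *
go(.17)"
```

```text
t 4.4 pos [0.552  0.1577 0.3074] F [-0.3 -0.6  0.4] grip 1.0019087293745572 q [ 0.39 -0.24 -0.57  1.85 -0.24  1.08 -1.3 ]
cm [12.47 -0.02  1.01] rot [ 0.0034  0.0018 -0.0005]
```

Request:
step_arm(increments=[3, 0, 0.5, 0.003, 0, 0, 3, 0, 0.5, 0, 0, 0, 3, 0, 0, 0, 0, 0, 3, 0, 0, 0, 0, 0, 0, 0, 0, 0, 0, 0, 0, 0, 0, 0, 0, 0])

```text
time: 5.15
position: [0.5909, 0.1728, 0.1956]
tool_rot: [2.441, 0.479, -1.555]
ft_force: [-0.5, 0.1, 0.2]
grip_width: 1.002
```

```bash
python3 -c "
from h import *
go(.088)
for n in('side','top'): snap(n,n+'2')
a=cv2.imread('pics/side2.png')[180:380,180:380];b=cv2.imread('pics/top2.png')[150:350,150:350]
cv2.imwrite('pics/a2.png',cv2.resize(np.hstack([a,b]),None,fx=2,fy=2))"
```

```text
t 5.15 pos [0.5909 0.1728 0.1956] F [-0.5  0.1  0.2] grip 1.001738219145138 q [ 0.39 -0.08 -0.66  1.95 -0.13  0.82 -1.39]
cm [ 8.77 -0.1   0.09] rot [-0.0012 -0.0002 -0.0012]
```

View pics/a2.png

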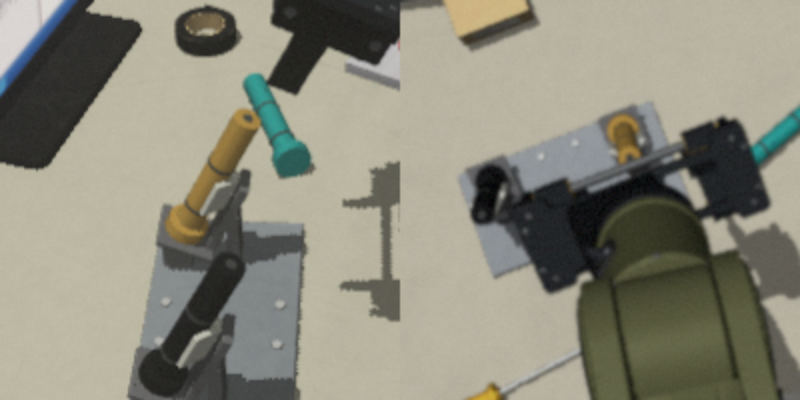

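```bash
python3 -c "
from h import *
s=ctrl.get_state();R=Ro.from_rotvec(s['tool_rot']).as_matrix()
for n in('side','top'):
  print(n,proj(n,s['position']),proj(n,s['position']+R[:,1]*.05),proj(n,s['position']-R[:,1]*.05), proj(n,FOOT+axes(YAW)[0]*.13))"
```

```text
side [313.88056079 215.48012057] [315.95190073 195.2805219 ] [311.62500229 237.46521512] [302.36363751 238.22711203]
top [265.83160525 232.73623219] [291.53076802 222.79613879] [240.00419194 242.73180536] [264.37777335 227.7750955 ]
```

View pics/side2.png

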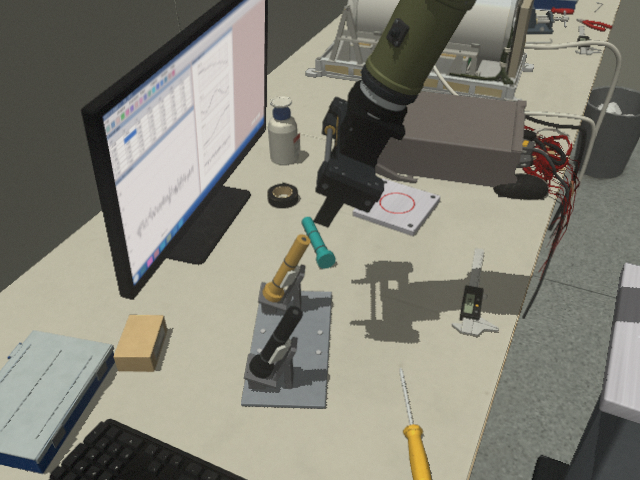

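View pics/top2.png

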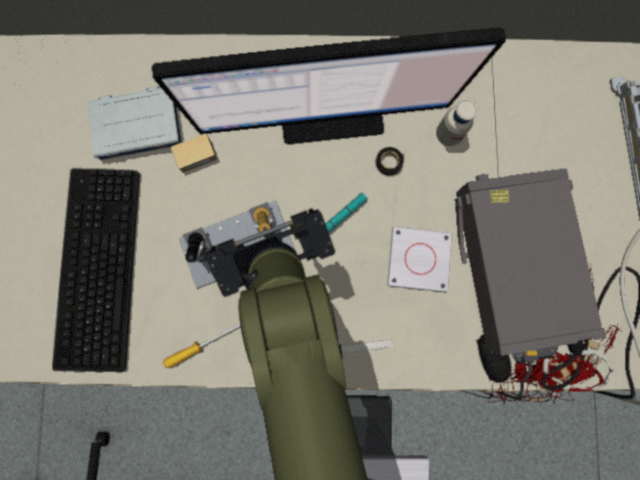

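```bash
python3 -c "
from h import *
s=ctrl.get_state();R=Ro.from_rotvec(s['tool_rot']).as_matrix();p=s['position']
ims={n:cv2.imread(f'pics/{n}2.png') for n in('side','top')}
out=[]
for n in ims:
  im=ims[n]; u,v=proj(n,p).astype(int); u0,v0=max(u-60,0),max(v-90,0)
  cr=cv2.resize(im[v0:v0+130,u0:u0+130],None,fx=3,fy=3,interpolation=cv2.INTER_NEAREST)
  def L(A,B,c):
    q=[tuple(int(t) for t in ((proj(n,p+R@np.array(X))+.5-[u0,v0])*3)) for X in(A,B)]; cv2.line(cr,q[0],q[1],c,1)
  for sg in(1,-1):
    for y in(.0435,.0585):
      L((0,sg*y,-.0095),(0,sg*y,.0095),(0,0,255));L((0,sg*y,-.0095),(-.07,sg*y,-.0095),(0,0,255));L((0,sg*y,.0095),(-.07,sg*y,.0095),(0,0,255))
  for a_,b_ in(((-.07,-.095,-.0375),(-.07,.095,-.0375)),((-.07,.095,.0375),(-.07,.095,-.0375)),((-.07,-.095,.0375),(-.07,-.095,-.0375)),((-.07,-.095,.0375),(-.07,.095,.0375))): L(a_,b_,(255,255,0))
  L((0,0,0),(-.1,0,0),(0,255,0)); out.append(cr)
cv2.imwrite('pics/b2.png',np.hstack(out))"
```

```text
(no output)
```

View pics/b2.png

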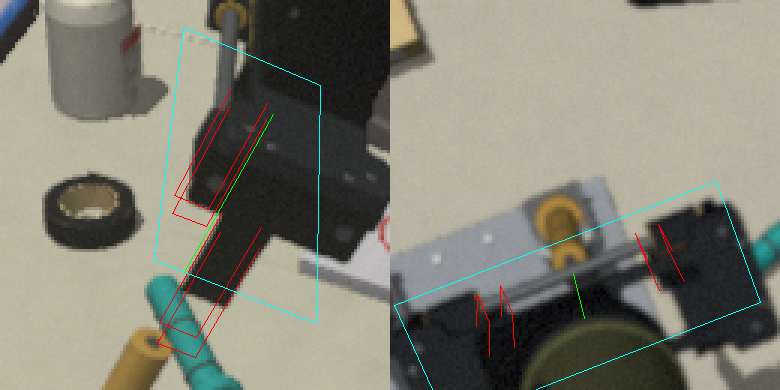

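The gripper in the side view looks about 30 mm further back along its axis than the state says (near fingertip at (322,222), predicted about (312,234)). Another picture will show whether that is a lag.

```bash
cat >> h.py <<'E'
def overlay(tag):
    s=ctrl.get_state();R=Ro.from_rotvec(s['tool_rot']).as_matrix();p=np.array(s['position']);out=[]
    for n in('side','top'):
      im=snap(n,n+tag)[:,:,::-1].copy(); u,v=proj(n,p).astype(int); u0,v0=max(u-60,0),max(v-90,0)
      cr=cv2.resize(im[v0:v0+130,u0:u0+130],None,fx=3,fy=3,interpolation=cv2.INTER_NEAREST)
      def L(A,B,c):
        q=[tuple(int(t) for t in ((proj(n,p+R@np.array(X))+.5-[u0,v0])*3)) for X in(A,B)]; cv2.line(cr,q[0],q[1],c,1)
      for sg in(1,-1):
        for y in(.0435*s['grip_width'],.0435*s['grip_width']+.015):
          L((0,sg*y,-.0095),(0,sg*y,.0095),(0,0,255));L((0,sg*y,-.0095),(-.07,sg*y,-.0095),(0,0,255));L((0,sg*y,.0095),(-.07,sg*y,.0095),(0,0,255))
      L((0,0,0),(-.1,0,0),(0,255,0)); out.append(cr)
    cv2.imwrite(f'pics/ov{tag}.png',np.hstack(out))
E
python3 -c "
from h import *
overlay('3'); print(ctrl.get_state()['time'],ctrl.get_state()['position'])"
```

```text
5.35 [0.59087002 0.17331208 0.19607224]
```

View pics/ov3.png

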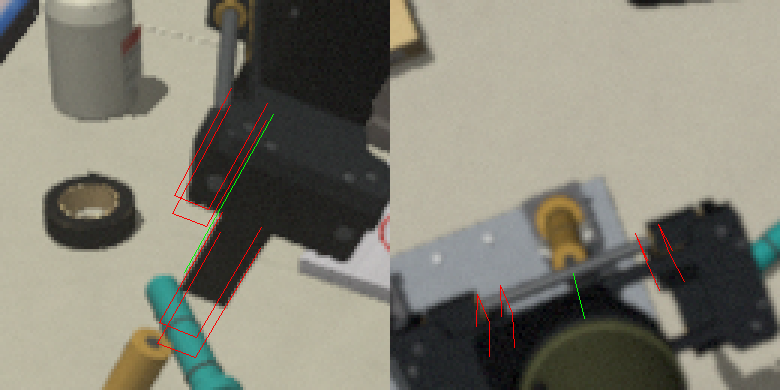

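```bash
python3 -c "
from h import *
s=cv2.imread('pics/side3.png')[120:250,290:420];t=cv2.imread('pics/top3.png')[180:310,200:340]
f=lambda x:cv2.resize(np.uint8(255*np.clip(x/255.,0,1)**.4),(400,400),interpolation=cv2.INTER_CUBIC)
cv2.imwrite('pics/z3.png',np.hstack([f(s),f(t)]))"
```

```text
(no output)
```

View pics/z3.png

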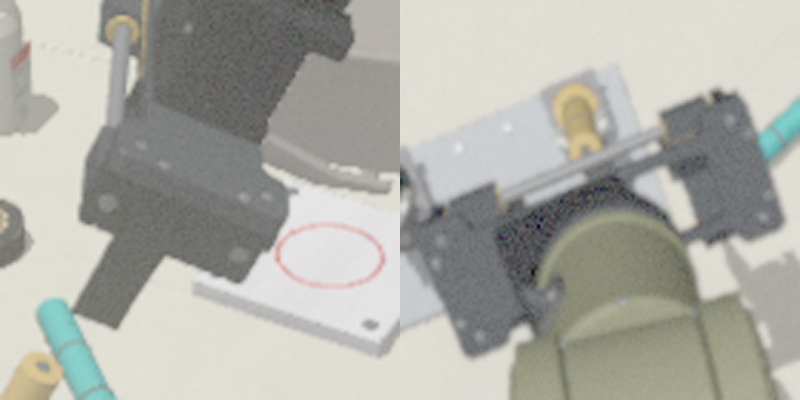

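```bash
python3 -c "
from h import *
s=ctrl.get_state();R=Ro.from_rotvec(s['tool_rot']).as_matrix();p=np.array(s['position'])
def tri(u1,u2):
  o1,d1=ray('side',u1);o2,d2=ray('top',u2);d1/=np.linalg.norm(d1);d2/=np.linalg.norm(d2)
  k=np.linalg.lstsq(np.column_stack([d1,-d2]),o2-o1,rcond=None)[0];A=o1+k[0]*d1;B=o2+k[1]*d2
  m=(A+B)/2;print(np.round(m,3),'gap',round(np.linalg.norm(A-B),4),'tool',np.round(R.T@(m-p),4))
S=lambda x,y:(290+.325*x,120+.325*y);T=lambda x,y:(200+.35*(x-400),180+.325*y)
tri(S(288,195),T(468,355)); tri(S(262,150),T(520,335)); tri(S(88,150),T(425,225))
# finger tip: intersect side ray of tip edge with plane y_tool=-.0585 and -.0435
for px in((75,315),(118,328)):
  o,d=ray('side',S(*px)); a=R.T@(o-p);b=R.T@d
  for y in(-.0435,-.051,-.0585): k=(y-a[1])/b[1]; print(px,y,np.round(a+k*b,4))
"
```

```text
[0.472 0.222 0.316] gap 0.0017 tool [-0.1478 -0.0901  0.0319]
[0.487 0.196 0.317] gap 0.009 tool [-0.1461 -0.06    0.0278]
[0.54  0.247 0.333] gap 0.0094 tool [-0.1317 -0.0869 -0.0408]
(75, 315) -0.0435 [-0.0216 -0.0435 -0.0059]
(75, 315) -0.051 [-0.0272 -0.051  -0.0078]
(75, 315) -0.0585 [-0.0327 -0.0585 -0.0098]
(118, 328) -0.0435 [-0.0234 -0.0435  0.0143]
(118, 328) -0.051 [-0.029  -0.051   0.0121]
(118, 328) -0.0585 [-0.0345 -0.0585  0.01  ]
```

```bash
python3 -c "
from h import *
s=ctrl.get_state();R=Ro.from_rotvec(s['tool_rot']).as_matrix();p=np.array(s['position'])
S=lambda x,y:(290+.325*x,120+.325*y)
for px in((80,212),(240,281),(88,165),(288,215)):
  o,d=ray('side',S(*px)); a=R.T@(o-p);b=R.T@d
  for y in(-.095,): k=(y-a[1])/b[1]; print(px,y,np.round(a+k*b,4))
  print(proj('side',FOOT))
"
```

```text
(80, 212) -0.095 [-0.108  -0.095  -0.0382]
[271.09135149 293.80430493]
(240, 281) -0.095 [-0.1056 -0.095   0.0333]
[271.09135149 293.80430493]
(88, 165) -0.095 [-0.1295 -0.095  -0.0443]
[271.09135149 293.80430493]
(288, 215) -0.095 [-0.1427 -0.095   0.0354]
[271.09135149 293.80430493]
```

Solving for the gripper's position shows a match across the jaws: fingers ±9.5 mm, body ±37 mm. Along the tool, though, both the tip and the body front sit about 33 to 35 mm further back than the reported TCP. I'll advance to the nominal grasp, which is safe under either reading, and look again.

Request:
step_arm(increments=[2, 0, 0, 0, 0, 0, 2, 0, 0, 0, 0, 0, 2, 0, 0, 0, 0, 0, 2, 0, 0, 0, 0, 0, 0.7, 0, 0, 0, 0, 0, 0, 0, 0, 0, 0, 0, 0, 0, 0, 0, 0, 0])

```text
time: 6.22
position: [0.6247, 0.1875, 0.1168]
tool_rot: [2.441, 0.48, -1.553]
ft_force: [0.1, -0.6, 1.6]
grip_width: 1.002
```

```bash
python3 -c "
from h import *
go(.088);overlay('4')
s=cv2.imread('pics/side4.png')[160:320,220:380];t=cv2.imread('pics/top4.png')[160:320,180:340]
f=lambda x:cv2.resize(np.uint8(255*np.clip(x/255.,0,1)**.5),(400,400),interpolation=cv2.INTER_CUBIC)
cv2.imwrite('pics/z4.png',np.hstack([f(s),f(t)]))"
```

```text
t 6.225 pos [0.6247 0.1875 0.1168] F [ 0.1 -0.6  1.6] grip 1.001731057251822 q [ 0.35  0.11 -0.69  1.97  0.07  0.65 -1.55]
cm [ 0.07 -0.02  0.1 ] rot [ 0.0001 -0.0007 -0.0013]
```

View pics/z4.png

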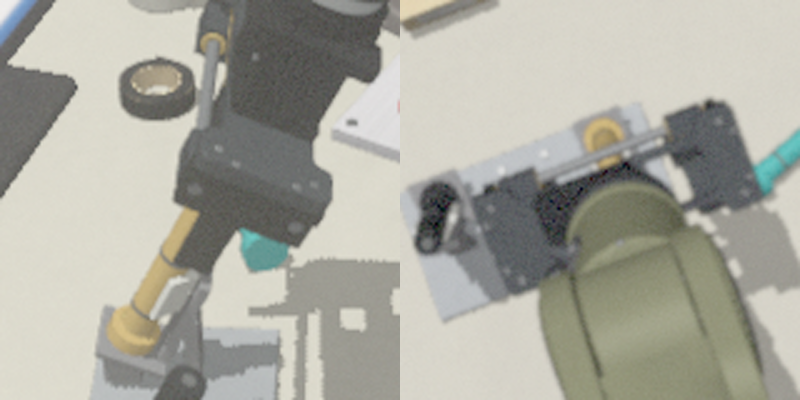

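View pics/ov4.png

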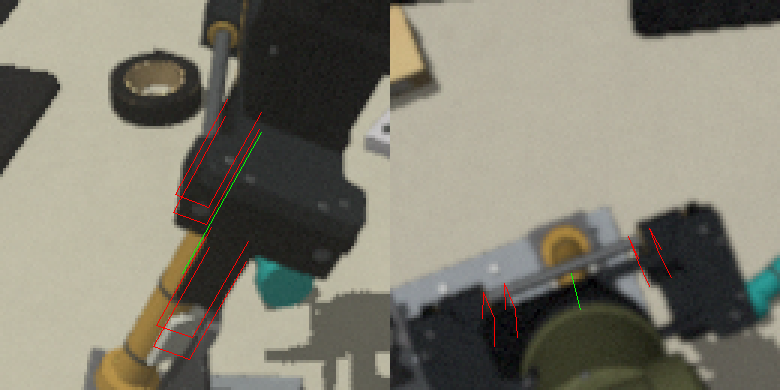

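The side view again shows the near fingertip (crop (185,305)) about 30 mm short of the prediction, so it has only reached the spindle's top end. I'll go deeper in small steps, watching the force.

Request:
step_arm(increments=[0.8, 0, 0.1, 0, 0, 0, 0.8, 0, 0, 0, 0, 0, 0, 0, 0, 0, 0, 0, 0, 0, 0, 0, 0, 0])

```text
time: 6.82
position: [0.6296, 0.1898, 0.1006]
tool_rot: [2.44, 0.48, -1.556]
ft_force: [-0.8, -0.9, -0.0]
grip_width: 0.998
```

Request:
step_arm(increments=[0.7, 0, 0, 0, 0, 0, 0.7, 0, 0, 0, 0, 0, 0, 0, 0, 0, 0, 0, 0, 0, 0, 0, 0, 0])

```text
time: 7.32
position: [0.6352, 0.1919, 0.088]
tool_rot: [2.44, 0.48, -1.556]
ft_force: [0.8, 0.1, -0.1]
grip_width: 1.003
```

```bash
cat >> h.py <<'E'
def tipx(px,ys=(-.0435,-.0585)):
  s=ctrl.get_state();R=Ro.from_rotvec(s['tool_rot']).as_matrix();p=np.array(s['position'])
  o,d=ray('side',px); a=R.T@(o-p);b=R.T@d
  for y in ys: k=(y-a[1])/b[1]; print(px,y,np.round(a+k*b,4))
E
python3 -c "
from h import *
go(.088);overlay('5')
s=cv2.imread('pics/side5.png')[160:320,220:380];t=cv2.imread('pics/top5.png')[160:320,180:340]
f=lambda x:cv2.resize(np.uint8(255*np.clip(x/255.,0,1)**.5),(400,400),interpolation=cv2.INTER_CUBIC)
cv2.imwrite('pics/z5.png',np.hstack([f(s),f(t)]))"
```

```text
t 7.325 pos [0.6352 0.1919 0.088 ] F [ 0.8  0.1 -0.1] grip 1.0026112436892558 q [ 0.31  0.18 -0.67  1.97  0.15  0.6  -1.62]
cm [-3.02  0.   -0.09] rot [-0.0001  0.0009 -0.0004]
```

View pics/z5.png

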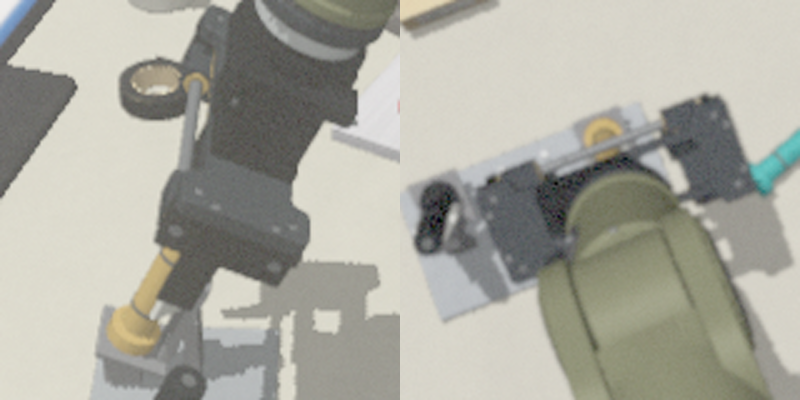

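```bash
python3 -c "
from h import *
tipx((220+157/2.5,160+301/2.5)); tipx((220+192/2.5,160+311/2.5))
tipx((220+160/2.5,160+240/2.5),(-.095,)); tipx((220+270/2.5,160+287/2.5),(-.095,))"
```

```text
(282.8, 280.4) -0.0435 [-0.0186 -0.0435 -0.0062]
(282.8, 280.4) -0.0585 [-0.0324 -0.0585 -0.0101]
(296.8, 284.4) -0.0435 [-0.0204 -0.0435  0.0157]
(296.8, 284.4) -0.0585 [-0.0343 -0.0585  0.0113]
(284.0, 256.0) -0.095 [-0.1084 -0.095  -0.0347]
(328.0, 274.8) -0.095 [-0.1038 -0.095   0.0315]
```

The fingertip consistently sits 33 mm behind the reported TCP. That puts the real tip at 91 mm and the grasp point at about 110 mm from the foot, on the bare bar. Closing.

Request:
step_arm(increments=[0, 0, 0, 0, 0, 0, 0, 0, 0, 0, 0, 0, 0, 0, 0, 0, 0, 0, 0, 0, 0, 0, 0, 0, 0, 0, 0, 0, 0, 0, 0, 0, 0, 0, 0, 0, 0, 0, 0, 0, 0, 0, 0, 0, 0, 0, 0, 0], fingers=0, force=30)

```text
time: 8.43
position: [0.6351, 0.1925, 0.0882]
tool_rot: [2.44, 0.481, -1.555]
ft_force: [-1.5, 1.9, 0.4]
grip_width: 0.236
```

Opening is 0.236 (≈20.5 mm on a 22 mm bar), so it is held. Lifting straight up.

Request:
step_arm(increments=[-0.9, 0, -0.42, 0, 0, 0, -1.8, 0, -0.85, 0, 0, 0, -1.8, 0, -0.85, 0, 0, 0, -1.8, 0, -0.85, 0, 0, 0, -1.8, 0, -0.85, 0, 0, 0, -2.7, 0, -1.27, 0, 0, 0, -2.7, 0, -1.27, 0, 0, 0, -2.7, 0, -1.27, 0, 0, 0, -2.7, 0, -1.27, 0, 0, 0, 0, 0, 0, 0, 0, 0])

```text
time: 9.68
position: [0.6372, 0.1926, 0.3002]
tool_rot: [2.443, 0.479, -1.549]
ft_force: [0.9, 0.5, -2.9]
grip_width: 0.237
```

```bash
python3 -c "
from h import *
go(.2); snap('side','side6')"
```

```text
t 9.675 pos [0.6372 0.1926 0.3002] F [ 0.9  0.5 -2.9] grip 0.23691592165688147 q [ 0.38 -0.01 -0.69  1.69 -0.04  1.02 -1.47]
cm [ 4.89 -0.03  9.09] rot [ 0.0005 -0.0039 -0.0021]
```

View pics/side6.png

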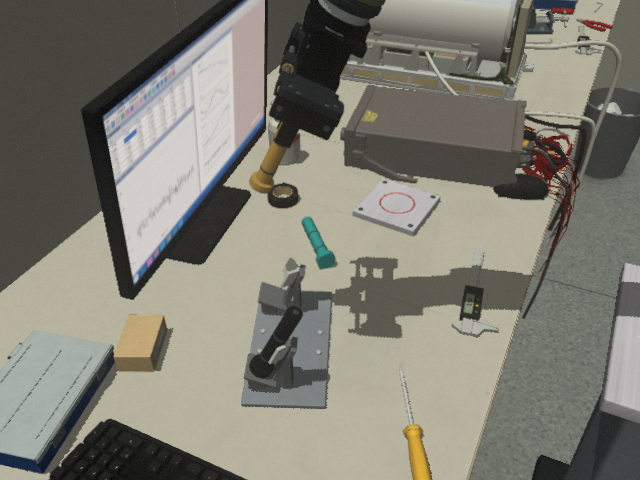

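Spindle held at about (262,165), cradle empty, and black undisturbed at (275,340). Now turning it upright and moving to the ring.

Request:
step_arm(increments=[0, 1.5, 0, 0, -0.087, 0, 0, 1.5, 0, 0, -0.087, 0, 0, 1.5, 0, 0, -0.087, 0, 0, 1.5, 0, 0, -0.087, 0, 0, 1.5, 0, 0, -0.087, 0, 0, 0, 0, 0, 0, 0, 0, 0, 0, 0, 0, 0])

```text
time: 10.6
position: [0.6635, 0.1238, 0.2958]
tool_rot: [2.007, 0.397, -2.008]
ft_force: [-0.8, -0.3, -1.4]
grip_width: 0.237
```

```bash
cat >> h.py <<'E'
def up(z,xy=(.5685,-.1445)):
    y=-axes(YAW)[1]; x=np.array([0,0,-1.]); delta(np.array([*xy,z]),np.column_stack([x,y,np.cross(x,y)]))
E
python3 -c "
from h import *
up(.3)"
```

```text
t 10.6 pos [0.6635 0.1238 0.2958] F [-0.8 -0.3 -1.4] grip 0.23663372739604313 q [ 0.22  0.42 -0.66  1.19  0.25  1.61 -1.56]
cm [-0.43 21.21 18.99] rot [0.0009 0.0003 0.0008]
```

Request:
step_arm(increments=[0, 2, 1.8, 0, 0, 0, 0, 2.5, 2.2, 0, 0, 0, 0, 2.5, 2.2, 0, 0, 0, 0, 2.5, 2.2, 0, 0, 0, 0, 2.5, 2.2, 0, 0, 0, 0, 2.5, 2.2, 0, 0, 0, 0, 2.5, 2.2, 0, 0, 0, 0, 2.5, 2.2, 0, 0, 0, 0, 1.7, 1.8, 0, 0, 0, 0, 0, 0, 0, 0, 0, 0, 0, 0, 0, 0, 0])

```text
time: 11.98
position: [0.5688, -0.1435, 0.2975]
tool_rot: [2.009, 0.396, -2.005]
ft_force: [0.4, 0.5, -2.0]
grip_width: 0.24
```

```bash
python3 -c "
from h import *
up(.11)
for n in('side','top'): snap(n,n+'7')
for n in('side','top'):
  for nm in('brass_spindle_foot','brass_spindle_centre'):
    print(n,nm,[(round(r['score'],2),np.round(w(n,r['xyz']),4).tolist()) for r in ctrl.spot_point(n,nm)])
"
```

```text
t 11.975 pos [ 0.5688 -0.1435  0.2975] F [ 0.4  0.5 -2. ] grip 0.2399933850016018 q [ 0.68  0.19 -0.56  1.43  0.1   1.54 -1.06]
cm [18.75  0.06  0.11] rot [ 0.0012 -0.0019 -0.0009]
side brass_spindle_foot [(0.92, [0.5693, -0.1391, 0.2417]), (0.9, [0.6212, 0.0761, 0.0196])]
side brass_spindle_centre [(0.67, [0.663, 0.0245, 0.0132]), (0.59, [0.5689, -0.1435, 0.3065])]
top brass_spindle_foot [(0.59, [0.6222, 0.077, 0.014])]
top brass_spindle_centre [(0.7, [0.6626, 0.0216, 0.0146])]
```

View pics/side7.png

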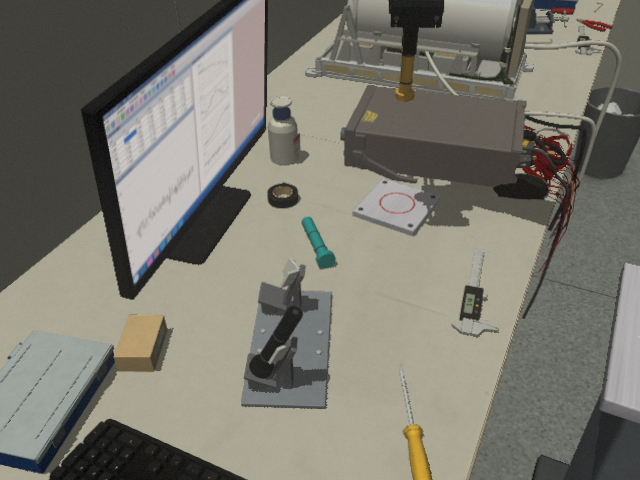

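The brass spindle hangs upright with its foot at (404,96) and measured z ≈ 0.24, which confirms the foot is about 57 mm below the reported TCP. Descending to about 38 mm above the plate.

Request:
step_arm(increments=[2, 0, 0, 0, 0, 0, 2.5, 0, 0, 0, 0, 0, 2.5, 0, 0, 0, 0, 0, 2.5, 0, 0, 0, 0, 0, 2.5, 0, 0, 0, 0, 0, 2.5, 0, 0, 0, 0, 0, 2.5, 0, 0, 0, 0, 0, 1.5, 0, 0, 0, 0, 0, 0, 0, 0, 0, 0, 0, 0, 0, 0, 0, 0, 0])

```text
time: 13.52
position: [0.57, -0.1453, 0.1131]
tool_rot: [2.01, 0.394, -2.005]
ft_force: [-0.4, -0.4, -1.8]
grip_width: 0.24
```

```bash
python3 -c "
from h import *
up(.072)
for n in('side','top'): snap(n,n+'8')
for n in('side','top'):
  for nm in('brass_spindle_foot',):
    print(n,nm,[(round(r['score'],2),np.round(w(n,r['xyz']),4).tolist()) for r in ctrl.spot_point(n,nm)])
s=cv2.imread('pics/side8.png')[120:250,330:460];t=cv2.imread('pics/top8.png')[180:310,350:480]
cv2.imwrite('pics/z8.png',np.hstack([cv2.resize(q,(400,400),interpolation=cv2.INTER_CUBIC) for q in(s,t)]))
"
```

```text
t 13.525 pos [ 0.57   -0.1453  0.1131] F [-0.4 -0.4 -1.8] grip 0.24037204055334005 q [ 0.67  0.29 -0.55  1.7   0.16  1.19 -1.1 ]
cm [ 4.11 -0.14  0.11] rot [-0.0003 -0.002  -0.0015]
side brass_spindle_foot [(0.77, [0.6224, 0.0762, 0.0186]), (0.6, [0.5724, -0.1396, 0.0556])]
top brass_spindle_foot [(0.91, [0.618, 0.0729, 0.016])]
```

View pics/z8.png

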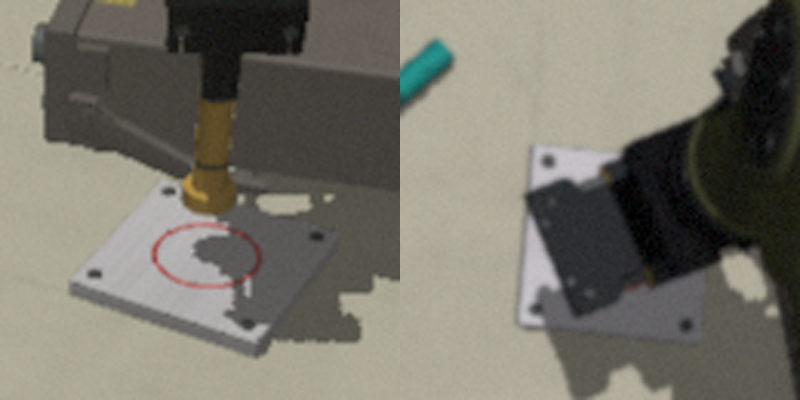

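The foot hangs over the ring, slightly above its centre in the side crop as expected for its height. Lowering most of the way, then creeping.

Request:
step_arm(increments=[1, -0.05, 0, 0, 0, 0, 1, -0.05, 0, 0, 0, 0, 0.8, 0, 0, 0, 0, 0, 0.5, 0, 0, 0, 0, 0, 0.3, 0, 0, 0, 0, 0, 0, 0, 0, 0, 0, 0, 0, 0, 0, 0, 0, 0])

```text
time: 14.6
position: [0.569, -0.1445, 0.0764]
tool_rot: [2.009, 0.395, -2.007]
ft_force: [-0.1, -0.3, -1.8]
grip_width: 0.234
```

```bash
python3 -c "
from h import *
up(.072)
snap('side','side9')
s=cv2.imread('pics/side9.png')[130:240,340:450]
cv2.imwrite('pics/z9.png',cv2.resize(s,(550,550),interpolation=cv2.INTER_CUBIC))
"
```

```text
t 14.6 pos [ 0.569  -0.1445  0.0764] F [-0.1 -0.3 -1.8] grip 0.2339426776681143 q [ 0.66  0.32 -0.54  1.74  0.18  1.13 -1.12]
cm [ 0.44 -0.02  0.05] rot [-0.0005 -0.0011 -0.0009]
```

View pics/z9.png

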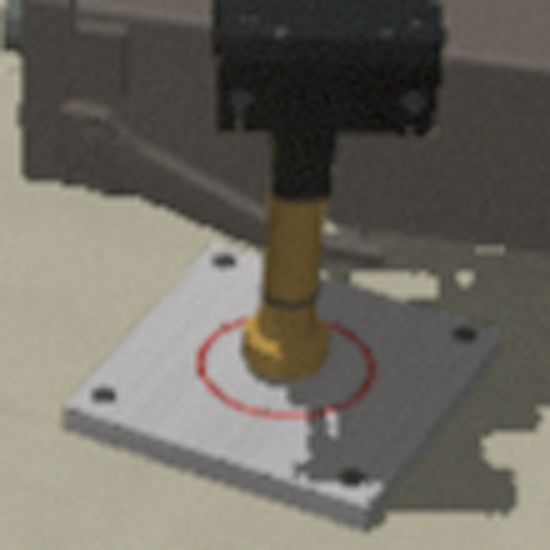

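Request:
step_arm(increments=[0.1, 0, 0, 0, 0, 0, 0.1, 0, 0, 0, 0, 0, 0.1, 0, 0, 0, 0, 0, 0, 0, 0, 0, 0, 0])

```text
time: 15.15
position: [0.5686, -0.1444, 0.0729]
tool_rot: [2.009, 0.395, -2.008]
ft_force: [0.2, 0.5, -1.7]
grip_width: 0.235
```

Request:
step_arm(increments=[0.1, 0, 0, 0, 0, 0, 0, 0, 0, 0, 0, 0])

```text
time: 15.4
position: [0.5688, -0.1444, 0.072]
tool_rot: [2.009, 0.395, -2.007]
ft_force: [-0.1, 0.5, -2.1]
grip_width: 0.236
```

Request:
step_arm(increments=[0.1, 0, 0, 0, 0, 0, 0, 0, 0, 0, 0, 0])

```text
time: 15.65
position: [0.5691, -0.1444, 0.0718]
tool_rot: [2.009, 0.395, -2.007]
ft_force: [-1.1, 1.4, 4.7]
grip_width: 0.236
```

Request:
step_arm(increments=[0.1, 0, 0, 0, 0, 0, 0, 0, 0, 0, 0, 0])

```text
time: 15.9
position: [0.5694, -0.1443, 0.0717]
tool_rot: [2.009, 0.394, -2.006]
ft_force: [-2.4, 1.4, 10.0]
grip_width: 0.239
```

Request:
step_arm(increments=[0.1, 0, 0, 0, 0, 0, 0, 0, 0, 0, 0, 0])

```text
time: 16.15
position: [0.5696, -0.1443, 0.0717]
tool_rot: [2.009, 0.394, -2.006]
ft_force: [-4.0, 1.2, 14.1]
grip_width: 0.239
```

Contact at 0.0718, where predicted. Easing the pressure, then opening.

Request:
step_arm(increments=[-0.2, 0, 0, 0, 0, 0, 0, 0, 0, 0, 0, 0, 0, 0, 0, 0, 0, 0], force=10)

```text
time: 16.52
position: [0.5694, -0.1444, 0.0717]
tool_rot: [2.01, 0.395, -2.006]
ft_force: [-1.0, 1.0, 4.7]
grip_width: 0.239
```

Request:
step_arm(increments=[0, 0, 0, 0, 0, 0, 0, 0, 0, 0, 0, 0, 0, 0, 0, 0, 0, 0, 0, 0, 0, 0, 0, 0, 0, 0, 0, 0, 0, 0], fingers=60)

```text
time: 17.15
position: [0.5687, -0.1445, 0.0709]
tool_rot: [2.009, 0.395, -2.008]
ft_force: [-0.7, -0.4, 0.2]
grip_width: 0.586
```

```bash
python3 -c "
from h import *
up(.072)
snap('side','side10')
s=cv2.imread('pics/side10.png')[130:240,340:450]
cv2.imwrite('pics/z10.png',cv2.resize(s,(550,550),interpolation=cv2.INTER_CUBIC))
"
```

```text
t 17.15 pos [ 0.5687 -0.1445  0.0709] F [-0.7 -0.4  0.2] grip 0.5864366477940981 q [ 0.66  0.33 -0.54  1.75  0.18  1.12 -1.12]
cm [-0.11 -0.    0.02] rot [-0.0004 -0.0005 -0.0004]
```

View pics/z10.png

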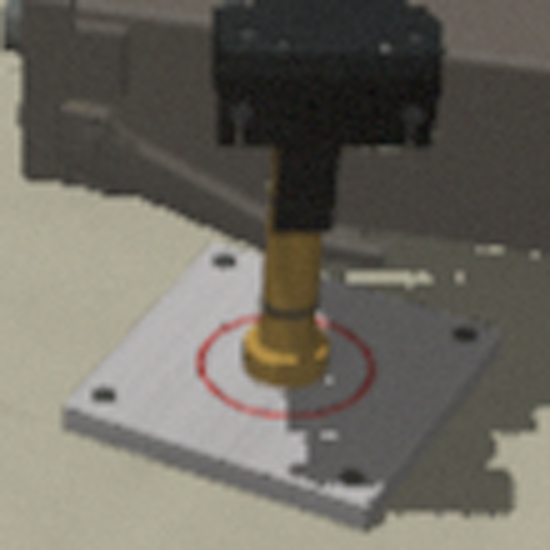

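It stands inside the ring, foot at about (397,202) in the full frame. Backing straight up.

Request:
step_arm(increments=[-1, 0, 0, 0, 0, 0, -1, 0, 0, 0, 0, 0, -2, 0, 0, 0, 0, 0, -3, 0, 0, 0, 0, 0, -4, 0, 0, 0, 0, 0, -4, 0, 0, 0, 0, 0, -3, 0, 0, 0, 0, 0, 0, 0, 4, 0, 0, 0, 0, 0, 4, 0, 0, 0, 0, 0, 4, 0, 0, 0, 0, 0, 4, 0, 0, 0, 0, 0, 0, 0, 0, 0])

```text
time: 18.7
position: [0.4186, -0.2069, 0.2527]
tool_rot: [2.011, 0.387, -2.009]
ft_force: [-0.4, 0.6, 0.2]
grip_width: 0.604
```

```bash
python3 -c "
from h import *
for n in('side','top'):
  snap(n,n+'11')
  for nm in('brass_spindle_foot','brass_spindle_centre','black_spindle_centre'):
    print(n,nm,[(round(r['score'],2),np.round(w(n,r['xyz']),4).tolist()) for r in ctrl.spot_point(n,nm)])
s=cv2.imread('pics/side11.png')[130:240,340:450];t=cv2.imread('pics/top11.png')[200:310,365:475]
cv2.imwrite('pics/z11.png',np.hstack([cv2.resize(q,(400,400),interpolation=cv2.INTER_CUBIC) for q in(s,t)]))
"
```

```text
side brass_spindle_foot [(0.69, [0.6228, 0.0759, 0.016]), (0.62, [0.5679, -0.1399, 0.0157])]
side brass_spindle_centre [(0.96, [0.5722, -0.1465, 0.0846]), (0.67, [0.6648, 0.0229, 0.0135])]
side black_spindle_centre [(0.94, [0.5776, 0.3311, 0.0901])]
top brass_spindle_foot [(0.72, [0.618, 0.0765, 0.0186]), (0.7, [0.5691, -0.1442, 0.0145])]
top brass_spindle_centre [(0.77, [0.565, -0.1421, 0.0802]), (0.6, [0.6594, 0.0237, 0.0153])]
top black_spindle_centre [(0.9, [0.5791, 0.3291, 0.0988])]
```

View pics/z11.png

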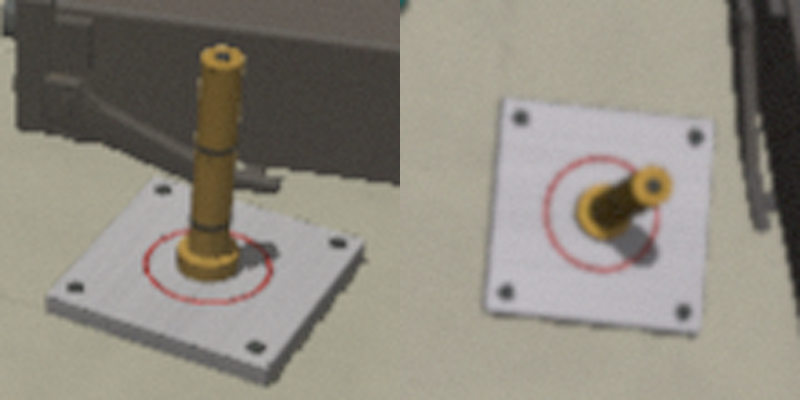

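View pics/side11.png

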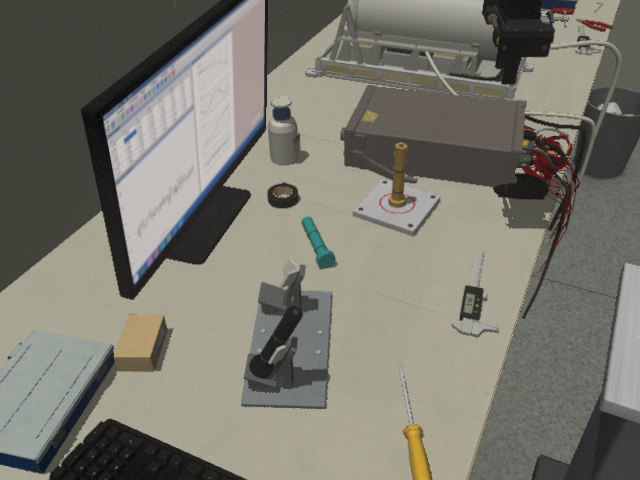

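It stands free and upright inside the ring (foot (398,201) in the side view), and black is unmoved at (275,340). I'll wait half a second to check it stays still.

Request:
step_arm(increments=[0, 0, 0, 0, 0, 0, 0, 0, 0, 0, 0, 0, 0, 0, 0, 0, 0, 0, 0, 0, 0, 0, 0, 0])

```text
time: 19.6
position: [0.4206, -0.205, 0.2509]
tool_rot: [2.009, 0.395, -2.007]
ft_force: [-0.0, 0.3, -0.6]
grip_width: 0.598
```

```bash
python3 -c "
from h import *
b=snap('side','side12').astype(int);a=cv2.imread('pics/side11.png')[:,:,::-1].astype(int)
d=np.abs(a-b)[130:215,385:415]; print('diff mean/max spindle',d.mean(),d.max(),'bg',np.abs(a-b)[300:380,20:100].mean(),np.abs(a-b)[300:380,20:100].max())
s=ctrl.get_state();print(s['time'],np.abs(s['qd']).max()); print(ctrl.close_job())
"
```

```text
diff mean/max spindle 1.6734640522875817 8 bg 1.4344270833333332 7
19.65 0.0021554051913496106
the job is handed in; nothing more can be done
None
```

The brass spindle now stands upright on its foot inside the red ring on the aluminium plate, and the job is handed in at 19.65 s of the 48 s allowed. I took it from the rack, turned it upright on the way, set it down under light contact, let go and backed off.

**Position:** Both cameras put the foot within 5 mm of the ring's centre, well inside the roughly 15 mm allowed. Pictures about half a second apart show no movement of the spindle beyond image noise.

**Other things:** The black spindle is still in its cradle, within a few millimetres of its first measured place. The teal look-alike was not touched. The highest wrist force I read was about 15 N.

**Disagreement found:** In the pictures, the gripper's real fingertips sat about 33 mm behind the reported tool position, along the fingers. I went by the pictures. The spindle then touched the plate at the height this predicted, to within about 1 mm.

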